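# Scoop macadamias into the steel cup

### The job

With the hand scoop, move at least four of the five macadamia nuts from the grey tub into the steel cup (never hold or push the nuts with the gripper itself), and let no nut end up anywhere but in the cup or the tub. Do not ram the tub, leave the cup standing where it is and the red tumbler and the salt shaker undisturbed, and finish by putting the scoop back on the counter, standing flat and clear of the tub and cup.

Things in the scene. Friction and masses are not known exactly. Their poses are not given: they have to be found in the camera images.
- scoop_grip (a point): Aluminium hand scoop, about 160 g, with a black bar handle overhead; this point is the middle of the bar, 100 mm above the flat underside. Axes: x from nose to back (the open nose points to -x), y across, z up. The bar is 16 mm wide (y), 18 high, and runs along x from 36 mm towards the nose to 40 mm towards the back of this point, where a post carries it. It starts standing level on the counter.
- scoop_lip (a point): Middle of the scoop's lip, the front edge of its flat 2 mm floor, on the underside: 60 mm nosewards of and 100 mm below scoop_grip; same axes. The bowl reaches 100 mm back from here and is 76 mm wide outside; 2 mm side walls begin 22 mm behind the lip (22 mm high, rear half 40), back wall 46 high. Nuts get in over the lip and roll out when the nose is tipped down over 20 degrees.
- tub: Grey plastic open tub, fixed to the counter, rim 70 mm high, inside 88 mm wide (y from -44 to 44 mm), walls 4 mm. Origin under it at counter level, x along it, z up. Upright walls at the sides and at x = 145 mm; the -x end, roughly facing the robot, slopes (see tub_floor). Nuts start between x = -75 and 12 mm; the rest of the floor is empty.
- tub_floor (a point): On the tub's flat level floor (16 mm above the counter), middle of the edge where the end slope begins (x = -70 mm of the tub); tub axes. The floor runs from here 215 mm to +x; towards -x the smooth end wall rises at 50 degrees above level.
- cup: Wide steel cup, loose, open and empty, standing upright; 100 mm across at the rim outside, 75 mm high, wall 3 mm, 300 g; origin at the centre of its underside
- tumbler: Red plastic tumbler, loose bystander, upright, 72 mm across at the rim, 105 mm high; origin at the centre of its underside. It and the cup may have changed places
- salt: Glass salt shaker with a steel cap, loose bystander, 44 mm across, 85 mm high; origin at the centre of its underside
- nut1_center (a point): Brown macadamia nut 1, a 25 mm ball of about 10 g, loose; this point is its centre. It rolls with some resistance (stays put on slopes under about 8 degrees)
- nut2_center (a point): Brown macadamia nut 2, a 25 mm ball of about 10 g, loose; this point is its centre. It rolls with some resistance (stays put on slopes under about 8 degrees)
- nut3_center (a point): Brown macadamia nut 3, a 25 mm ball of about 10 g, loose; this point is its centre. It rolls with some resistance (stays put on slopes under about 8 degrees)
- nut4_center (a point): Brown macadamia nut 4, a 25 mm ball of about 10 g, loose; this point is its centre. It rolls with some resistance (stays put on slopes under about 8 degrees)
- nut5_center (a point): Brown macadamia nut 5, a 25 mm ball of about 10 g, loose; this point is its centre. It rolls with some resistance (stays put on slopes under about 8 degrees)
Things that resemble listed ones, but are neither listed nor needed, are in the scene too. What is shaped like the part that bears nut5_center but pink is not meant. What is shaped like the cup but green is not meant.

How it is judged (in metres and radians):
At the end, for the whole second after the job is handed in: At least four nuts lie in the steel cup below its rim, any other nut in the cup or the tub; the cup stands upright within 50 mm of where it was; the scoop stands flat on the counter (handle bar 100 mm up, +7 mm, tilt under 0.1 rad), at rest, touching neither cup nor tub ((((horizontal distance between nut2_center and cup below 0.047 m and z of nut2_center in the frame of cup between 0 and 0.075 m) and (horizontal distance between nut3_center and cup below 0.047 m and z of nut3_center in the frame of cup between 0 and 0.075 m) and (horizontal distance between nut4_center and cup below 0.047 m and z of nut4_center in the frame of cup between 0 and 0.075 m) and (horizontal distance between nut5_center and cup below 0.047 m and z of nut5_center in the frame of cup between 0 and 0.075 m)) or ((horizontal distance between nut1_center and cup below 0.047 m and z of nut1_center in the frame of cup between 0 and 0.075 m) and (horizontal distance between nut3_center and cup below 0.047 m and z of nut3_center in the frame of cup between 0 and 0.075 m) and (horizontal distance between nut4_center and cup below 0.047 m and z of nut4_center in the frame of cup between 0 and 0.075 m) and (horizontal distance between nut5_center and cup below 0.047 m and z of nut5_center in the frame of cup between 0 and 0.075 m)) or ((horizontal distance between nut1_center and cup below 0.047 m and z of nut1_center in the frame of cup between 0 and 0.075 m) and (horizontal distance between nut2_center and cup below 0.047 m and z of nut2_center in the frame of cup between 0 and 0.075 m) and (horizontal distance between nut4_center and cup below 0.047 m and z of nut4_center in the frame of cup between 0 and 0.075 m) and (horizontal distance between nut5_center and cup below 0.047 m and z of nut5_center in the frame of cup between 0 and 0.075 m)) or ((horizontal distance between nut1_center and cup below 0.047 m and z of nut1_center in the frame of cup between 0 and 0.075 m) and (horizontal distance between nut2_center and cup below 0.047 m and z of nut2_center in the frame of cup between 0 and 0.075 m) and (horizontal distance between nut3_center and cup below 0.047 m and z of nut3_center in the frame of cup between 0 and 0.075 m) and (horizontal distance between nut5_center and cup below 0.047 m and z of nut5_center in the frame of cup between 0 and 0.075 m)) or ((horizontal distance between nut1_center and cup below 0.047 m and z of nut1_center in the frame of cup between 0 and 0.075 m) and (horizontal distance between nut2_center and cup below 0.047 m and z of nut2_center in the frame of cup between 0 and 0.075 m) and (horizontal distance between nut3_center and cup below 0.047 m and z of nut3_center in the frame of cup between 0 and 0.075 m) and (horizontal distance between nut4_center and cup below 0.047 m and z of nut4_center in the frame of cup between 0 and 0.075 m))) and ((horizontal distance between nut1_center and cup below 0.047 m and z of nut1_center in the frame of cup between 0 and 0.075 m) or (x of nut1_center in the frame of tub between -0.12 and 0.145 m and y of nut1_center in the frame of tub between -0.046 and 0.046 m and z of nut1_center in the frame of tub below 0.075 m)) and ((horizontal distance between nut2_center and cup below 0.047 m and z of nut2_center in the frame of cup between 0 and 0.075 m) or (x of nut2_center in the frame of tub between -0.12 and 0.145 m and y of nut2_center in the frame of tub between -0.046 and 0.046 m and z of nut2_center in the frame of tub below 0.075 m)) and ((horizontal distance between nut3_center and cup below 0.047 m and z of nut3_center in the frame of cup between 0 and 0.075 m) or (x of nut3_center in the frame of tub between -0.12 and 0.145 m and y of nut3_center in the frame of tub between -0.046 and 0.046 m and z of nut3_center in the frame of tub below 0.075 m)) and ((horizontal distance between nut4_center and cup below 0.047 m and z of nut4_center in the frame of cup between 0 and 0.075 m) or (x of nut4_center in the frame of tub between -0.12 and 0.145 m and y of nut4_center in the frame of tub between -0.046 and 0.046 m and z of nut4_center in the frame of tub below 0.075 m)) and ((horizontal distance between nut5_center and cup below 0.047 m and z of nut5_center in the frame of cup between 0 and 0.075 m) or (x of nut5_center in the frame of tub between -0.12 and 0.145 m and y of nut5_center in the frame of tub between -0.046 and 0.046 m and z of nut5_center in the frame of tub below 0.075 m)) and angle between each of cup, scoop_grip's own z axis and vertical below 0.1 rad and distance of cup from where it was at the start of the episode below 0.05 m and height (world z) of scoop_grip below 0.107 m and contact force between scoop and cup below 0.3 N and contact force between scoop and tub below 0.3 N and linear speed of scoop below 0.02 m/s).
It fails at once if a nut is held or pushed with the gripper (contact force between the fingers and nut1 above 0.5 N or contact force between the fingers and nut2 above 0.5 N or contact force between the fingers and nut3 above 0.5 N or contact force between the fingers and nut4 above 0.5 N or contact force between the fingers and nut5 above 0.5 N).
It fails at once if the tub is rammed (over 45 N) (contact force between any of scoop, the arm and tub above 45 N).
It fails at once if the cup is tipped over (angle between cup's own z axis and vertical above 0.5 rad).
It fails at once if the tumbler is tipped or shoved over 40 mm (angle between tumbler's own z axis and vertical above 0.4 rad or distance of tumbler from where it was at the start of the episode above 0.04 m).
It fails at once if the salt shaker is tipped or shoved over 40 mm (angle between salt's own z axis and vertical above 0.4 rad or distance of salt from where it was at the start of the episode above 0.04 m).
It also fails if it takes over 67 s, if anything falls off the work surface, if the arm or the gripper's body presses on something with over 40 N, if the wrist force passes 120 N, or if a joint passes its speed limit or range.

### The arm

A 6-joint arm with a two-finger parallel gripper is mounted at the origin on the work surface. World frame = base frame: x ahead of the robot, y to its left, z up, the work surface at z = 0. Lengths are in mm, angles in rad, forces in N, time in s.
With the tool pointing down it reaches from about 275 to 1000 mm from the base axis. Payload 8.4 kg.
Tool frame: the origin (TCP) lies between the finger pads; the fingertips stand 22 mm ahead of it and the grasp point (between the pads) lies 3 mm ahead of it; z points along the fingers, y is the line along which they close (so a half turn about z gives the same grasp; the last joint's range is limited). The gripper opens to 85 mm and grips with 20 to 120 N. Pads are 22 mm wide; open, the fingers measure 114 mm over their backs; the gripper's body (76 mm by 85 mm) begins 54 mm behind the grasp point. The pads swing forward as they close: fully open they stand 13 mm farther back than shut.
Start: joints at [1.347, 0.353, 1.633, -0, 1.155, -0.002], TCP at [137.489, 609.692, 232.981] pointing down, gripper open.
Joint ranges: [-2.63, 2.63], [-0.92, 2.1], [0.06, 2.66], [-1.3, 4.44], [0, 2.69], [-3.02, 3.02]. Speed limits (rad/s): [2.22, 2.22, 2.79, 3.14, 3.14, 3.14].

### API

Orientations are given as [roll, pitch, yaw] about the fixed x, y, z axes, in that order (R = Rz(yaw) Ry(pitch) Rx(roll)).
In Python, from rig import r, grab_frame gives the robot as it stands.
- The arm moves only by the shell command python3 -m inch 'ROWS' [FORCE]. ROWS is JSON, a list of rows, each a list of 7 numbers: the turn, a rotation vector about the tool's x, y, z as a fraction of full scale, then the shift along the tool's x, y, z as a fraction of full scale, then the closure, from 0 (fully open) to 1 (shut). In form: [[rx, ry, rz, dx, dy, dz, fingers], ...]. A call has 1 to 8 rows; each row shifts and turns the commanded pose from where the row before left it, along the tool's axes as they then stand; what a row does not reach is not made up. Full scale, the value 1, is 2.5 cm for a shift and pi rad for a turn. A row lasts 1/12 s, in which the tool goes at most 41.7 mm and 7.16 degrees, less where a joint would pass 70% of its speed; a pose out of reach is approached as far as the arm can. A call with a number of a shift or a turn outside -1 to 1 is refused whole. A call with a gripper value outside its range is refused whole. The fingers move at their own pace and stop on an object; FORCE is the grip in N (left out, the last holds). Time passes only in rows, so rows that do not move let the fingers close. It gives the time, the measured TCP pose, the force, the opening and the grip force at its end, in the units of the state.
- r.sense(): the state, without advancing time (a new reading comes with each control period).
- grab_frame(name): name is "scene" or "top" or "wrist"; returns a dict with "pixels" (400x640x3 uint8, red, green, blue), "z_map" (400x640 float32, mm along the optical axis (not along the pixel's ray), 0 where there is no reading), "vertical_fov" (degrees; the focal length in pixels is half the picture's height over the tangent of half this angle, whatever the lens; pixels are square), "cx", "cy" (the principal point, pixels), "cam_to_world" (4x4, takes a point from camera to world coordinates). Camera axes: x right, y down, z forward; pixel columns grow to the right and rows downward; lengths in mm; the calibration is good to about 2 mm. A picture is of the moment at which its call begins.
- r.sign_off(): hands the job in; it is judged then, once.
The state is a dict: "clock": time; "qpos": joint angles; "qvel": joint speeds; "joint_efforts": joint torques, N m; "eef_pos": TCP position; "tcp_rot": TCP orientation; "contact_force": force on the tool from outside, world axes, zero at the start; "wrist_torque": the same for the moment, N m; "opening": opening from 0.0 (shut) to 1.0 (fully open); "grasp_force": force on a finger pad.
Only numpy, scipy, OpenCV 4.12 (cv2) and the standard library are available. Lean on these libraries where they do the work, as an engineer would, in place of code of your own. Each camera call takes 0.05 s, during which the arm holds its last target. There are 200 camera calls.

## Working session

There is one attempt and no reset: what is moved stays moved. The work goes in short steps, Python scripts to look and compute and a shell command to move; the robot and the scene stay as the last step left them, time stands still between calls to the robot, and variables do not carry over. Pictures are saved under pics/ and viewed, at most 12 in all, crops included, and the job is handed in when it is done.

```bash
ls; mkdir -p pics; python3 - <<'E'
from rig import r, grab_frame
import cv2,numpy as np,pickle
print(r.sense())
for n in ("scene","top"):
    f=grab_frame(n); pickle.dump(f,open(f"pics/{n}0.pkl","wb"))
    cv2.imwrite(f"pics/{n}0.png",f["pixels"][:,:,::-1]); print(n,f["vertical_fov"],f["cx"],f["cy"],np.round(f["cam_to_world"],3).tolist())
E
```

```text
pics
{'clock': 0.0, 'qpos': array([ 1.34661658e+00,  3.53650764e-01,  1.63415539e+00,  2.54446686e-06,
        1.15519351e+00, -2.42985266e-03]), 'qvel': array([ 0.00132447, -0.00056955, -0.00110044,  0.00059785, -0.00010082,
        0.00055165]), 'joint_efforts': array([ 1.26798572e-03, -6.05269575e+01, -3.42061508e+01,  6.07464312e-05,
        9.59143013e-03, -8.84466772e-06]), 'eef_pos': array([137.37036698, 609.22007371, 232.25095078]), 'tcp_rot': array([-3.14018565e+00, -5.74524395e-06,  2.91984172e+00]), 'contact_force': array([-0.77104528, -0.41466387, -0.13249646]), 'wrist_torque': array([-0.05228046, -0.00511988,  0.00504148]), 'grasp_force': 0.0, 'opening': 0.9997459482834908}
scene 53.3074805163816 313.68408898672647 195.1079191725272 [[-0.369, 0.536, -0.759, 1097.869], [0.929, 0.227, -0.292, 163.38], [0.015, -0.813, -0.582, 573.033], [0.0, 0.0, 0.0, 1.0]]
top 47.991816860044864 322.1446810665605 196.94265691433478 [[0.005, -0.988, 0.153, 267.182], [-1.0, -0.005, 0.002, -61.517], [-0.002, -0.153, -0.988, 1216.922], [0.0, 0.0, 0.0, 1.0]]
```

View pics/scene0.png

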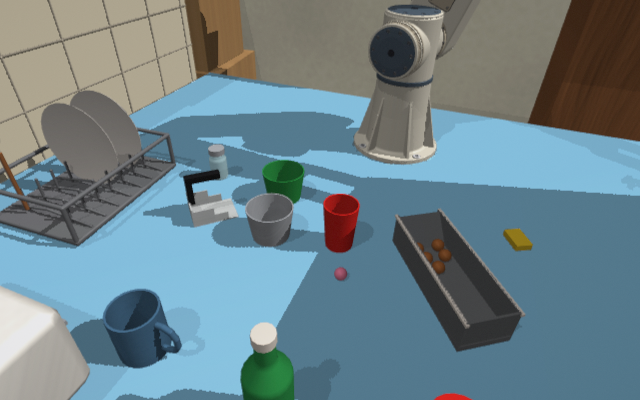

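View pics/top0.png

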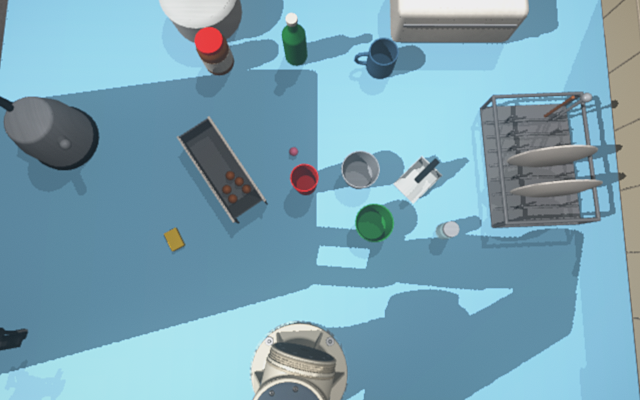

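Scene/top show: steel cup top (360,170) vs green decoy (374,222) and red tumbler (304,179); nuts brown in the tub around (236,187) vs pink decoy ball (293,151); scoop (418,180); salt (449,229) . I choose grey cup, brown nuts. Close crop plus measurements next.

```bash
cat > h.py <<'E'
import numpy as np,cv2,pickle
from scipy.spatial.transform import Rotation as R
def cloud(f):
    z=f["z_map"];h,w=z.shape;F=h/2/np.tan(np.radians(f["vertical_fov"]/2))
    u,v=np.meshgrid(np.arange(w),np.arange(h))
    p=np.stack([(u-f["cx"])/F*z,(v-f["cy"])/F*z,z],-1)
    M=f["cam_to_world"];P=p@M[:3,:3].T+M[:3,3];P[z==0]=np.nan
    return P
def proj(f,X):
    M=f["cam_to_world"];c=(np.asarray(X)-M[:3,3])@M[:3,:3];F=200/np.tan(np.radians(f["vertical_fov"]/2))
    return c[...,:2]/c[...,2:]*F+[f["cx"],f["cy"]]
def nuts(f):
    hsv=cv2.cvtColor(f["pixels"],cv2.COLOR_RGB2HSV)
    m=cv2.inRange(hsv,(4,120,40),(16,255,220))
    return m
E
python3 - <<'E'
from h import *
f=pickle.load(open("pics/top0.pkl","rb"));P=cloud(f);px=f["pixels"]
a=cv2.resize(px[140:220,340:460],(800,533),interpolation=cv2.INTER_CUBIC)
b=cv2.resize(px[110:230,170:280],(550,600),interpolation=cv2.INTER_CUBIC)
cv2.imwrite("pics/a.png",a[:,:,::-1]);cv2.imwrite("pics/b.png",b[:,:,::-1])
hsv=cv2.cvtColor(px,cv2.COLOR_RGB2HSV)
def box(n,u0,v0,u1,v1,zmin,zmax=300):
    S=np.zeros(P.shape[:2],bool);S[v0:v1,u0:u1]=1
    S&=(P[...,2]>zmin)&(P[...,2]<zmax);Q=P[S]
    r=cv2.minAreaRect(Q[:,:2].astype(np.float32));print(n,len(Q),Q.min(0).round(),Q.max(0).round(),"rect",r, "circ",cv2.minEnclosingCircle(Q[:,:2].astype(np.float32)))
box("tubrim",170,105,280,230,60,80)
box("cup rim",335,145,385,193,66,85)
box("tumbler",288,160,320,197,95,115)
box("salt",435,215,465,242,70,95)
box("green",350,200,396,245,60)
box("scoop bar",385,150,445,210,90)
box("scoop all",385,150,445,210,6)
m=nuts(f);m[:110]=0;m[230:]=0;m[:,:170]=0;m[:,280:]=0
n,l,s,c=cv2.connectedComponentsWithStats(m);print(s,c)
for i in range(1,n):print(np.nanmean(P[l==i],0),np.nanmax(P[l==i],0))
print("counter",np.nanmedian(P[240:260,200:300,2]))
S=(P[...,2]>90)&(P[...,2]<130);S[:150]=0;S[210:]=0;S[:,:385]=0;S[:,445:]=0
Q=P[S];d=np.linalg.svd(Q[:,:2]-Q[:,:2].mean(0))[2][0];print("bar dir",d,np.degrees(np.arctan2(d[1],d[0])))
E
```

```text
tubrim 800 [381.  88.  60.] [662. 326.  76.] rect ((521.4132080078125, 206.40908813476562), (275.8020935058594, 102.15739440917969), 34.785762786865234) circ ((521.0478515625, 206.96148681640625), 146.2085418701172)
cup rim 189 [ 470. -207.   66.] [ 570. -110.   79.] rect ((519.8670043945312, -158.01797485351562), (98.48855590820312, 97.37901306152344), 27.497447967529297) circ ((520.265625, -158.16558837890625), 50.10060501098633)
tumbler 132 [456. -48.  95.] [527.  20. 107.] rect ((491.3858642578125, -14.148086547851562), (71.37197875976562, 68.27022552490234), 1.0804306268692017) circ ((491.0551452636719, -13.543824195861816), 36.008453369140625)
salt 212 [ 345. -406.   71.] [ 383. -365.   89.] rect ((364.57720947265625, -384.6825256347656), (37.861412048339844, 38.0496940612793), 48.4773063659668) circ ((364.3335266113281, -385.6747131347656), 20.623085021972656)
green 233 [ 332. -241.   60.] [ 429. -143.   79.] rect ((381.0187683105469, -192.21636962890625), (96.99665832519531, 96.8659439086914), 44.90861129760742) circ ((380.4122009277344, -192.29672241210938), 49.4813804626464
[... 655 characters left out ...]
 229    195      7      6     31]] [[319.55000762 199.50810042]
 [229.61764706 174.61764706]
 [238.72413793 180.4137931 ]
 [226.39393939 188.48484848]
 [245.90909091 188.04545455]
 [232.25806452 197.64516129]]
[509.26525315 189.3458383   37.13416887] [517.06032833 196.95243017  42.58317663]
[493.59730812 164.4386393   37.03514974] [501.20846681 172.57886223  44.4493241 ]
[471.6062018  196.66579405  36.69338001] [479.12158203 205.80216706  42.73634747]
[472.64046542 144.24727283  38.97064922] [478.38227642 149.92317519  41.63733083]
[446.86826254 180.00437316  37.37042206] [454.2966753  188.8644494   42.13624256]
counter -1.4198890491757084
bar dir [-0.70717148  0.70704208] 135.00524247985564
```

View pics/a.png

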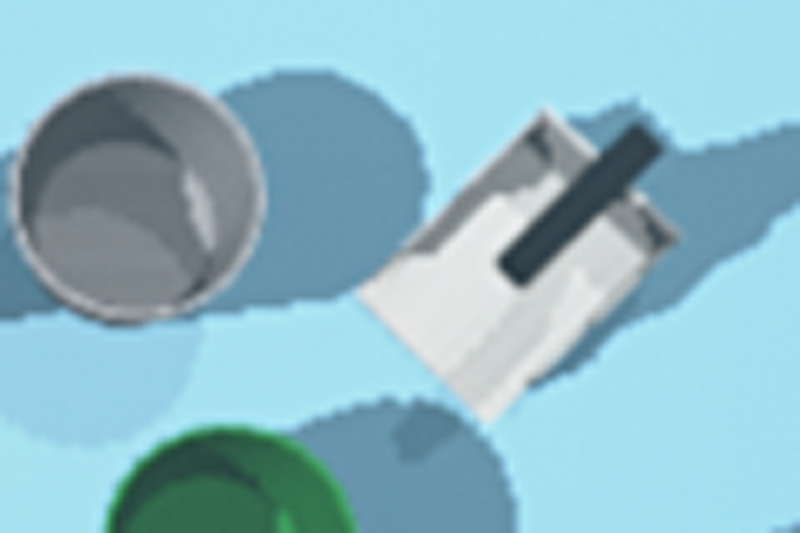

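View pics/b.png

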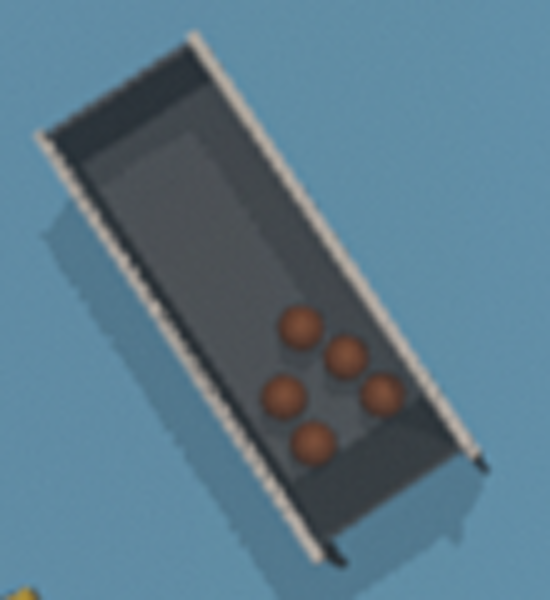

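Crop a: steel cup centred (138,195) crop, scoop nose open at lower-left (425,350), bar from (520,270) to (645,145), so scoop yaw is about -45°. Crop b: tub with 5 brown nuts near the sloped end at lower right. Next: refine the tub pose and plan the approach.

```bash
cat >> h.py <<'E'
def T(pos,rpy):
    M=np.eye(4);M[:3,:3]=R.from_euler("xyz",rpy).as_matrix();M[:3,3]=pos;return M
def cur(r):
    s=r.sense();return T(s["eef_pos"],s["tcp_rot"])
def rows(A,B,N=None):
    from scipy.linalg import logm,expm
    D=np.linalg.inv(A)@B;ang=np.degrees(np.linalg.norm(R.from_matrix(D[:3,:3]).as_rotvec()))
    if N is None:N=int(np.ceil(max(ang/6.8,np.linalg.norm(D[:3,3])/24,1)))
    t=expm(np.real(logm(D))/N)
    print("N",N,"row",np.r_[R.from_matrix(t[:3,:3]).as_rotvec()/np.pi,t[:3,3]/25].round(4).tolist(),"ang",ang.round(1),"d",D[:3,3].round(1))
E
python3 - <<'E'
from h import *
from rig import r
f=pickle.load(open("pics/top0.pkl","rb"));P=cloud(f);g=pickle.load(open("pics/scene0.pkl","rb"));G=cloud(g)
for nm,C in(("top",P),("scene",G)):
    Q=C.reshape(-1,3);Q=Q[np.isfinite(Q).all(1)]
    best=None
    for a in np.arange(32,38,.25):
        c,s=np.cos(np.radians(a)),np.sin(np.radians(a))
        X=(Q[:,:2]-[510,198.4])@np.array([[c,-s],[s,c]])
        m=(X[:,0]>-100)&(X[:,0]<140)&(abs(X[:,1])<60)&(Q[:,2]>66)&(Q[:,2]<76)
        y=X[m,1];sc=y[y>0].std()+y[y<0].std()
        if best is None or sc<best[0]:best=(sc,a,np.median(y[y>0]),np.median(y[y<0]),m.sum(),np.percentile(y[y>0],[5,95]),np.percentile(y[y<0],[5,95]),np.median(Q[m,2]))
    print(nm,best)
    a=np.radians(best[1]);c,s=np.cos(a),np.sin(a);X=(Q[:,:2]-[510,198.4])@np.array([[c,-s],[s,c]])
    m=(abs(X[:,1])<35)&(Q[:,2]>66)&(Q[:,2]<76)&(abs(X[:,0])<170);x=X[m,0];print(" ends",[ (v.min(),np.median(v),v.max()) for v in(x[x>0],x[x<0]) if len(v)])
    m=(abs(X[:,1])<30)&(Q[:,2]>22)&(Q[:,2]<60)&(X[:,0]<-80)&(X[:,0]>-125)
    if m.sum():print(" slope x at z16",np.median(X[m,0]+(Q[m,2]-16)/np.tan(np.radians(50))),m.sum())
    m=(abs(X[:,1])<30)&(X[:,0]<110)&(X[:,0]>30);print(" floor z",np.median(Q[m,2]))
B=T([508,-322,200],[np.pi,0,np.radians(135)])
A=cur(r);rows(A,B)
E
```

```text
top (np.float64(4.104576234571704), np.float64(34.75), np.float64(47.339983236393394), np.float64(-47.53993536352301), np.int64(440), array([44.08051093, 50.62533794]), array([-50.58324692, -44.40222333]), np.float64(68.7506905274405))
 ends [(np.float64(144.0743753107289), np.float64(147.3406871142853), np.float64(150.17012605779658)), (np.float64(-117.81042231827355), np.float64(-114.93036506559125), np.float64(-111.08925073037635))]
 slope x at z16 -70.17788765072905 168
 floor z 14.215251310149029
scene (np.float64(4.960072238998395), np.float64(34.75), np.float64(46.28280980679412), np.float64(-48.262432493161384), np.int64(1030), array([43.34956096, 51.05680008]), array([-51.2995178 , -44.13017273]), np.float64(69.04554554150096))
 ends [(np.float64(147.87645073034693), np.float64(151.2588230449886), np.float64(153.57012426215977)), (np.float64(-113.47184997902771), np.float64(-110.33867148133726), np.float64(-106.24545428980177))]
 slope x at z16 -67.15695614948632 478
 floor z 15.29311616667519
N 42 row [-0.0, 0.0, 0.0043, -0.7428, -0.6196, 0.0312] ang 32.3 d [-566.4 -826.9   33.4]
```

```bash
R='[0,0,0.0043,-0.743,-0.62,0.031,0]'
python3 -m inch '[[0,0,0.0043,-0.743,-0.62,0.031,0],[0,0,0.0043,-0.743,-0.62,0.031,0],[0,0,0.0043,-0.743,-0.62,0.031,0],[0,0,0.0043,-0.743,-0.62,0.031,0],[0,0,0.0043,-0.743,-0.62,0.031,0],[0,0,0.0043,-0.743,-0.62,0.031,0],[0,0,0.0043,-0.743,-0.62,0.031,0],[0,0,0.0043,-0.743,-0.62,0.031,0]]' 100
python3 -m inch '[[0,0,0.0043,-0.743,-0.62,0.031,0],[0,0,0.0043,-0.743,-0.62,0.031,0],[0,0,0.0043,-0.743,-0.62,0.031,0],[0,0,0.0043,-0.743,-0.62,0.031,0],[0,0,0.0043,-0.743,-0.62,0.031,0],[0,0,0.0043,-0.743,-0.62,0.031,0],[0,0,0.0043,-0.743,-0.62,0.031,0],[0,0,0.0043,-0.743,-0.62,0.031,0]]'
```

```text
clock: 0.77
eef_pos: [248.1, 449.5, 226.5]
tcp_rot: [-3.141, -0.0, 2.811]
contact_force: [0.2, 0.1, -0.1]
opening: 0.998
grasp_force: 0.0
clock: 1.43
eef_pos: [340.4, 279.6, 220.4]
tcp_rot: [-3.141, -0.0, 2.703]
contact_force: [0.8, -0.6, -0.3]
opening: 1.001
grasp_force: 0.0
```

```bash
python3 -c "
from h import *
from rig import r
rows(cur(r),T([508,-322,200],[np.pi,0,np.radians(135)]))"
```

```text
N 27 row [-0.0, -0.0, 0.0041, -0.715, -0.5944, 0.0303] ang 19.9 d [-407.2 -473.5   20.5]
```

```bash
python3 -m inch '[[0,0,0.0043,-0.743,-0.62,0.031,0],[0,0,0.0043,-0.743,-0.62,0.031,0],[0,0,0.0043,-0.743,-0.62,0.031,0],[0,0,0.0043,-0.743,-0.62,0.031,0],[0,0,0.0043,-0.743,-0.62,0.031,0],[0,0,0.0043,-0.743,-0.62,0.031,0],[0,0,0.0043,-0.743,-0.62,0.031,0],[0,0,0.0043,-0.743,-0.62,0.031,0]]'
python3 -m inch '[[0,0,0.0043,-0.743,-0.62,0.031,0],[0,0,0.0043,-0.743,-0.62,0.031,0],[0,0,0.0043,-0.743,-0.62,0.031,0],[0,0,0.0043,-0.743,-0.62,0.031,0],[0,0,0.0043,-0.743,-0.62,0.031,0],[0,0,0.0043,-0.743,-0.62,0.031,0],[0,0,0.0043,-0.743,-0.62,0.031,0],[0,0,0.0043,-0.743,-0.62,0.031,0]]'
python3 -m inch '[[0,0,0.0043,-0.743,-0.62,0.031,0],[0,0,0.0043,-0.743,-0.62,0.031,0],[0,0,0.0043,-0.743,-0.62,0.031,0],[0,0,0.0043,-0.743,-0.62,0.031,0],[0,0,0.0043,-0.743,-0.62,0.031,0],[0,0,0.0043,-0.743,-0.62,0.031,0],[0,0,0.0043,-0.743,-0.62,0.031,0],[0,0,0,0,0,0,0]]'
python3 -c "
from h import *
from rig import r,grab_frame
f=grab_frame('wrist');pickle.dump(f,open('pics/w1.pkl','wb'));cv2.imwrite('pics/w1.png',f['pixels'][:,:,::-1])
P=cloud(f);m=(P[...,2]>98)&(P[...,2]<116)&(abs(P[...,0]-508)<90)&(abs(P[...,1]+322)<80)
Q=P[m];print(len(Q),cv2.minAreaRect(Q[:,:2].astype(np.float32)),np.median(Q[:,2]))
rows(cur(r),T([508,-322,200],[np.pi,0,np.radians(135)]))"
```

```text
clock: 2.1
eef_pos: [413.9, 100.7, 214.2]
tcp_rot: [-3.141, -0.0, 2.595]
contact_force: [1.2, 0.5, 1.0]
opening: 1.0
grasp_force: 0.0
clock: 2.77
eef_pos: [467.6, -85.1, 208.0]
tcp_rot: [-3.142, -0.0, 2.487]
contact_force: [0.3, 0.7, -0.1]
opening: 0.994
grasp_force: 0.0
clock: 3.43
eef_pos: [498.6, -253.9, 202.4]
tcp_rot: [-3.141, 0.001, 2.39]
contact_force: [0.3, 0.2, -0.2]
opening: 1.005
grasp_force: 0.0
1482 ((510.6781005859375, -321.8569641113281), (16.276952743530273, 75.71749877929688), 44.68870544433594) 107.36161370191502
N 3 row [-0.0, -0.0, 0.0036, -0.741, -0.5819, 0.0303] ang 2.0 d [-55.1 -44.3   2.3]
```

```bash
python3 -m inch '[[0,0,0.0036,-0.75,-0.58,0,0],[0,0,0.0036,-0.75,-0.58,0,0],[0,0,0.0036,-0.74,-0.57,0,0],[0,0,0,0,0,0.6,0],[0,0,0,0,0,0.6,0],[0,0,0,0,0,0,0]]'
python3 -c "
from h import *
from rig import r
rows(cur(r),T([509,-321.3,103],[np.pi,0,np.radians(135)]),5)"
```

```text
clock: 3.98
eef_pos: [507.1, -318.7, 169.9]
tcp_rot: [-3.141, -0.005, 2.359]
contact_force: [-0.7, 0.4, -0.5]
opening: 1.0
grasp_force: 0.0
N 5 row [-0.0001, -0.0003, 0.0002, -0.0272, -0.0037, 0.535] ang 0.3 d [-3.5 -0.4 66.9]
```

```bash
python3 -m inch '[[0,0,0,-0.027,0,0.535,0],[0,0,0,-0.027,0,0.535,0],[0,0,0,-0.027,0,0.535,0],[0,0,0,-0.027,0,0.535,0],[0,0,0,-0.027,0,0.535,0],[0,0,0,0,0,0,0],[0,0,0,0,0,0,0.5],[0,0,0,0,0,0,1]]' 110
python3 -m inch '[[0,0,0,0,0,0,1],[0,0,0,0,0,0,1],[0,0,0,0,0,0,1],[0,0,0,0,0,0,1],[0,0,0,0,0,0,1],[0,0,0,0,0,0,1]]' 110
```

```text
clock: 4.65
eef_pos: [511.6, -322.6, 106.6]
tcp_rot: [3.141, 0.001, 2.359]
contact_force: [0.7, 0.4, 0.0]
opening: 0.748
grasp_force: 0.0
clock: 5.15
eef_pos: [511.7, -322.8, 106.8]
tcp_rot: [3.141, 0.001, 2.359]
contact_force: [1.0, 1.9, 6.0]
opening: 0.125
grasp_force: 108.1
```

```bash
cat >> h.py <<'E'
O=np.array([511,199,0.]);YAW=np.radians(34.75);LIP=np.array([63,0,106.8])
def tcp(lip,up=0,o=O,yaw=YAW):
    Rs=R.from_euler("z",yaw)*R.from_euler("y",np.radians(up));Rt=Rs*R.from_matrix(np.diag([-1.,1,-1]))
    L=o+R.from_euler("z",yaw).apply(lip);M=np.eye(4);M[:3,:3]=Rt.as_matrix();M[:3,3]=L-Rt.apply(LIP);return M
def lipnow(r,o=O,yaw=YAW):
    A=cur(r);L=A[:3,:3]@LIP+A[:3,3];x=-A[:3,0];return R.from_euler("z",-yaw).apply(L-o).round(1),"yaw",np.degrees(np.arctan2(x[1],x[0])).round(2),"up",np.degrees(np.arcsin(-x[2])).round(2)
E
python3 -m inch '[[0,0,0,0,0,-0.4,1],[0,0,0,0,0,-0.7,1],[0,0,0,0,0,-0.9,1],[0,0,0,0,0,-0.9,1],[0,0,0,0,0,-0.9,1],[0,0,0,0,0,-0.9,1],[0,0,0,0,0,-0.9,1],[0,0,0,0,0,-0.6,1]]'
python3 - <<'E'
from h import *
from rig import r,grab_frame
f=grab_frame('scene');cv2.imwrite('pics/s1.png',f['pixels'][100:260,120:360,::-1].repeat(3,0).repeat(3,1))
print(r.sense()['contact_force'],r.sense()['wrist_torque'])
A=cur(r);B=tcp([35,0,150]);C=A.copy();C[:3,3]=B[:3,3];rows(A,C,26);rows(C,B)
E
```

```text
clock: 5.82
eef_pos: [511.5, -323.0, 263.8]
tcp_rot: [3.141, 0.002, 2.359]
contact_force: [0.6, -0.7, -0.6]
opening: 0.13
grasp_force: 108.1
[ 1.36643951 -1.03916525  1.3456114 ] [-0.06946938 -0.05984182  0.00093907]
N 26 row [0.0, 0.0, -0.0, 0.5417, 0.7167, 0.0124] ang 0.0 d [352.1 465.9   8.1]
N 12 row [-0.0001, 0.0001, -0.0368, 0.0, 0.0, 0.0] ang 79.6 d [0. 0. 0.]
```

View pics/s1.png

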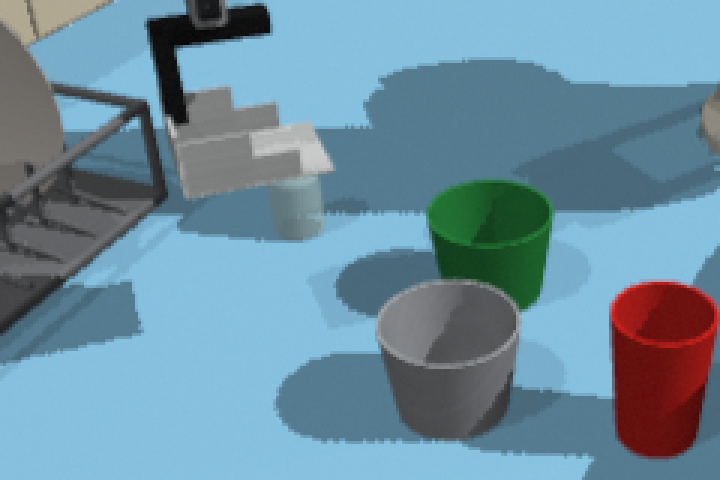

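The scoop hangs level in the gripper at (210,110) in the crop. Moving on to the tub.

```bash
python3 -m inch '[[0,0,0,0.3,0.4,0,1],[0,0,0,0.54,0.717,0.012,1],[0,0,0,0.54,0.717,0.012,1],[0,0,0,0.54,0.717,0.012,1],[0,0,0,0.54,0.717,0.012,1],[0,0,0,0.54,0.717,0.012,1],[0,0,0,0.54,0.717,0.012,1],[0,0,0,0.54,0.717,0.012,1]]'
python3 -m inch '[[0,0,0,0.54,0.717,0.012,1],[0,0,0,0.54,0.717,0.012,1],[0,0,0,0.54,0.717,0.012,1],[0,0,0,0.54,0.717,0.012,1],[0,0,0,0.54,0.717,0.012,1],[0,0,0,0.54,0.717,0.012,1],[0,0,0,0.54,0.717,0.012,1],[0,0,0,0.54,0.717,0.012,1]]'
python3 -m inch '[[0,0,0,0.54,0.717,0.012,1],[0,0,0,0.54,0.717,0.012,1],[0,0,0,0.54,0.717,0.012,1],[0,0,0,0.54,0.717,0.012,1],[0,0,0,0.54,0.717,0.012,1],[0,0,0,0.54,0.717,0.012,1],[0,0,0,0.54,0.717,0.012,1],[0,0,0,0.54,0.717,0.012,1]]'
python3 -m inch '[[0,0,-0.0366,0.54,0.717,0,1],[0,0,-0.0366,0.3,0.717,0,1],[0,0,-0.0366,0,0,0,1],[0,0,-0.0366,0,0,0,1],[0,0,-0.0366,0,0,0,1],[0,0,-0.0366,0,0,0,1],[0,0,-0.0366,0,0,0,1],[0,0,-0.0366,0,0,0,1]]'
python3 -m inch '[[0,0,-0.0366,0,0,0,1],[0,0,-0.0366,0,0,0,1],[0,0,-0.0366,0,0,0,1],[0,0,-0.0366,0,0,0,1],[0,0,0,0,0,0,1],[0,0,0,0,0,0,1]]'
python3 - <<'E'
from h import *
from rig import r
print(lipnow(r),r.sense()['qpos'].round(2));rows(cur(r),tcp([35,0,90]))
E
```

```text
clock: 6.53
eef_pos: [533.5, -152.8, 257.4]
tcp_rot: [-3.141, -0.002, 2.359]
contact_force: [0.2, 0.2, -1.9]
opening: 0.131
grasp_force: 108.1
clock: 7.2
eef_pos: [557.8, 24.7, 255.1]
tcp_rot: [-3.14, -0.002, 2.359]
contact_force: [0.9, 0.8, -1.1]
opening: 0.126
grasp_force: 108.1
clock: 7.87
eef_pos: [582.2, 202.3, 252.5]
tcp_rot: [-3.139, -0.001, 2.359]
contact_force: [0.5, 0.5, -1.8]
opening: 0.129
grasp_force: 108.1
clock: 8.53
eef_pos: [590.4, 242.1, 252.4]
tcp_rot: [-3.141, -0.003, -2.998]
contact_force: [-0.4, 0.1, -0.5]
opening: 0.131
grasp_force: 108.2
clock: 9.03
eef_pos: [590.8, 242.0, 252.9]
tcp_rot: [3.141, -0.002, -2.548]
contact_force: [0.4, -0.1, -2.4]
opening: 0.13
grasp_force: 108.2
(array([ 26.9,  -9.3, 146.2]), 'yaw', np.float64(34.02), 'up', np.float64(0.11)) [ 0.39  0.36  1.58  0.    1.2  -1.78]
N 3 row [0.0001, -0.0002, -0.0013, -0.1054, 0.1363, 0.7474] ang 0.7 d [-7.9 10.2 56.1]
```

```bash
python3 -m inch '[[0,0,-0.0013,-0.105,0.136,0.747,1],[0,0,-0.0013,-0.105,0.136,0.747,1],[0,0,-0.0013,-0.105,0.136,0.747,1],[0,0,0,0,0,0,1],[0,0,0,0,0,0,1]]'
python3 - <<'E'
from h import *
from rig import r,grab_frame
print(lipnow(r),r.sense()['contact_force'].round(1))
f=grab_frame('wrist');pickle.dump(f,open('pics/w2.pkl','wb'))
t=grab_frame('top');pickle.dump(t,open('pics/t2.pkl','wb'))
a=cv2.resize(t["pixels"][110:230,150:290],(560,480),interpolation=cv2.INTER_CUBIC)
b=cv2.resize(f["pixels"],(240*0+560,350))[:120*0+350]
cv2.imwrite('pics/c2.png',np.vstack([a[:300*0+480],b])[:600*2,:,::-1][:600] if 0 else np.hstack([cv2.resize(a,(400,343)),cv2.resize(f["pixels"],(400,250)).copy().__class__((343,400,3),np.uint8)*0+np.vstack([cv2.resize(f["pixels"],(400,250)),np.zeros((93,400,3),np.uint8)])])[:,:,::-1])
E
```

```text
clock: 9.45
eef_pos: [591.5, 254.6, 196.9]
tcp_rot: [3.141, -0.003, -2.534]
contact_force: [0.1, 0.5, -0.7]
opening: 0.126
grasp_force: 108.2
(array([34.5, -0.2, 90.2]), 'yaw', np.float64(34.79), 'up', np.float64(0.16)) [ 0.1  0.5 -0.7]
```

View pics/c2.png

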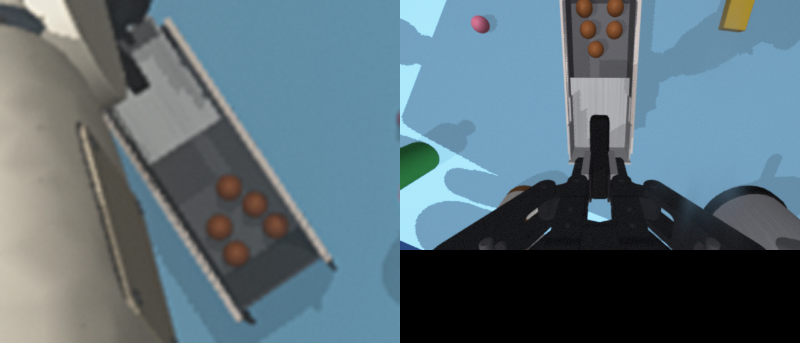

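The scoop (wrist view lip at (601,78)) hangs over the empty tub end, nuts ahead of it. Numeric check of the sideways alignment from the wrist depth:

```bash
python3 - <<'E'
from h import *
f=pickle.load(open('pics/w2.pkl','rb'));P=cloud(f).reshape(-1,3);P=P[np.isfinite(P).all(1)]
X=R.from_euler("z",-YAW).apply(P-O);z=X[:,2]
m=(abs(z-91)<4)&(abs(X[:,1])<60)&(X[:,0]>20)&(X[:,0]<120);Q=X[m];print("scoop floor",len(Q),Q[:,0].min(),np.percentile(Q[:,1],[.5,50,99.5]),np.median(z[m]))
m=(X[:,0]<50)&(X[:,0]>20)&(abs(z-91)<6)&(abs(X[:,1])<60);Q=X[m];print("flat front",np.percentile(Q[:,1],[.5,99.5]),Q[:,0].min())
for lo,hi in((-110,-60),(-60,-10),(-10,30)):
    m=(X[:,0]>lo)&(X[:,0]<hi)&(abs(z-69)<4)&(abs(X[:,1])<60);y=X[m,1];print(lo,"rim",np.percentile(y[y>0],[5,50,95]),np.percentile(y[y<0],[5,50,95]),np.median(z[m]))
m=(X[:,0]>-50)&(X[:,0]<30)&(abs(X[:,1])<30)&(z<22);print("floor z",np.median(z[m]))
m=(X[:,0]<-80)&(X[:,0]>-110)&(abs(X[:,1])<30)&(z<60)&(z>22);print("slope foot",np.median(X[m,0]+(z[m]-16)/np.tan(np.radians(50))))
E
```

```text
scoop floor 7406 35.44818086543167 [-36.08051258   0.79931159  37.78163886] 90.66696379512692
flat front [-36.63131222  38.57041357] 35.44818086543167Traceback (most recent call last):
  File "<stdin>", line 7, in <module>
    return _quantile_unchecked(
        a, q, axis, out, overwrite_input, method, keepdims, weights)
    return _ureduce(a,
                    func=_quantile_ureduce_func,
    ...<5 lines>...
                    overwrite_input=overwrite_input,
                    method=method)
    r = func(a, **kwargs)
    result = _quantile(arr,
                       quantiles=q,
    ...<2 lines>...
                       out=out,
                       weights=wgt)
    slices_having_nans = np.isnan(arr[-1, ...])
                                  ~~~^^^^^^^^^
IndexError: index -1 is out of bounds for axis 0 with size 0
```

```bash
python3 - <<'E'
from h import *
f=pickle.load(open('pics/w2.pkl','rb'));P=cloud(f).reshape(-1,3);P=P[np.isfinite(P).all(1)]
X=R.from_euler("z",-YAW).apply(P-O);z=X[:,2]
print(X[abs(X[:,1])<35][:,0].min())
for lo,hi in((-60,-30),(-30,0),(0,30),(60,130)):
    m=(X[:,0]>lo)&(X[:,0]<hi)&(abs(z-69)<4)&(abs(X[:,1])<60);y=X[m,1]
    for s in(y[y>0],y[y<0]):
        if len(s):print(lo,"rim",np.percentile(s,[5,50,95]),np.median(z[m]))
m=(X[:,0]>-50)&(X[:,0]<30)&(abs(X[:,1])<30)&(z<22);print("floor z",np.median(z[m]))
from rig import r
rows(cur(r),tcp([34.5,-0.5,20]))
E
```

```text
-72.18360531286197
-60 rim [45.59963524 48.74639911 52.0841858 ] 68.489608004329
-60 rim [-49.05648788 -45.70309499 -42.50003364] 68.489608004329
-30 rim [45.5872283  48.83164138 52.19500149] 68.46423633596953
-30 rim [-49.07048052 -45.64084869 -42.42307412] 68.46423633596953
0 rim [45.64164727 48.83166707 52.27770165] 68.52515626137983
0 rim [-48.98038839 -45.57275017 -42.41458795] 68.52515626137983
60 rim [46.37711895 49.94228852 52.40574662] 68.4825728238738
60 rim [-49.14307566 -47.0773381  -44.33096323] 68.4825728238738
floor z 14.581600779172618
N 4 row [-0.0, 0.0001, 0.0001, 0.0163, 0.003, 0.7212] ang 0.1 d [ 1.7  0.3 72.1]
```

```bash
python3 -m inch '[[0,0,0,0,0.02,0.6,1],[0,0,0,0,0.01,0.6,1],[0,0,0,0,0,0.6,1],[0,0,0,0,0,0.5,1],[0,0,0,0,0,0.4,1],[0,0,0,0,0,0.1,1],[0,0,0,0,0,0,1],[0,0,0,0,0,0,1]]'
python3 -c "
from h import *
from rig import r
print(lipnow(r),r.sense()['contact_force'],r.sense()['wrist_torque']);rows(cur(r),tcp([34.5,0.5,17]),3)"
```

```text
clock: 10.22
eef_pos: [592.5, 255.5, 128.6]
tcp_rot: [-3.141, 0.001, -2.532]
contact_force: [0.0, 0.3, -1.1]
opening: 0.127
grasp_force: 108.2
(array([36.3, -0.2, 21.8]), 'yaw', np.float64(34.91), 'up', np.float64(-0.04)) [ 0.0128124   0.25518545 -1.08448634] [0.02547932 0.01190627 0.00386734]
N 3 row [-0.0, 0.0001, 0.0003, 0.0224, 0.0071, 0.064] ang 0.2 d [1.7 0.5 4.8]
```

```bash
python3 -m inch '[[0,0,0.0004,0.03,0.03,0.08,1],[0,0,0.0004,0,0,0.05,1],[0,0,0,0,0,0.04,1],[0,0,0,0,0,0,1],[0,0,0,0,0,0,1]]'
python3 -m inch '[[0,0,0,0,0,0.04,1],[0,0,0,0,0,0,1],[0,0,0,0,0,0,1]]'
python3 -c "
from h import *
from rig import r
print(lipnow(r),r.sense()['contact_force'],r.sense()['wrist_torque'])"
```

```text
clock: 10.63
eef_pos: [591.0, 255.5, 123.8]
tcp_rot: [-3.142, 0.0, -2.535]
contact_force: [0.7, -0.5, -2.4]
opening: 0.127
grasp_force: 108.2
clock: 10.88
eef_pos: [591.0, 255.7, 123.0]
tcp_rot: [3.142, 0.0, -2.535]
contact_force: [-2.1, 1.1, 1.8]
opening: 0.129
grasp_force: 108.7
(array([35.1,  0.9, 16.2]), 'yaw', np.float64(34.78), 'up', np.float64(-0.01)) [-2.11874764  1.0534614   1.78463182] [0.08825891 0.22421311 0.02727859]
```

```bash
python3 -m inch '[[0,0,0,0.1,0,0,1],[0,0,0,0.2,0,0,1],[0,0,0,0.2,0,0,1],[0,0,0,0.2,0,0,1],[0,0,0,0.2,0,0,1],[0,0,0,0.2,0,0,1],[0,0,0,0.2,0,0,1],[0,0,0,0.2,0,0,1]]'
python3 -m inch '[[0,0,0,0.2,0,0,1],[0,0,0,0.2,0,0,1],[0,0,0,0.2,0,0,1],[0,0,0,0.2,0,0,1],[0,0,0,0.2,0,0,1],[0,0,0,0.2,0,0,1],[0,0,0,0.2,0,0,1],[0,0,0,0.2,0,0,1]]'
python3 - <<'E'
from h import *
from rig import r,grab_frame
print(lipnow(r),r.sense()['contact_force'],r.sense()['wrist_torque'])
f=grab_frame('wrist');m=nuts(f);P=cloud(f);n,l,s,c=cv2.connectedComponentsWithStats(m)
for i in range(1,n):
    if s[i,4]>30:print(s[i,4],R.from_euler("z",-YAW).apply(np.nanmedian(P[l==i],0)-O).round())
E
```

```text
clock: 11.55
eef_pos: [560.0, 233.9, 122.9]
tcp_rot: [-3.141, 0.001, -2.535]
contact_force: [0.4, 1.1, 0.3]
opening: 0.131
grasp_force: 108.3
clock: 12.22
eef_pos: [527.4, 211.3, 123.0]
tcp_rot: [-3.141, 0.001, -2.535]
contact_force: [2.4, 1.7, 3.0]
opening: 0.129
grasp_force: 108.9
(array([-42.4,   0.7,  16.1]), 'yaw', np.float64(34.77), 'up', np.float64(-0.06)) [2.37389744 1.69868623 2.99345419] [ 0.23880591 -0.39949683  0.01149259]
4206 [-53.   2.  38.]
```

```bash
python3 -m inch '[[0,0,0,0.15,0,0,1],[0,0,0,0.15,0,0,1],[0,0,0,0.15,0,0,1],[0,0,0,0.15,0,0,1],[0,0,0,0.12,0,0,1],[0,0,0,0.1,0,0,1],[0,0,0,0,0,0,1],[0,0,0,0,0,0,1]]'
python3 - <<'E'
from h import *
from rig import r,grab_frame
print(lipnow(r),r.sense()['contact_force'],r.sense()['wrist_torque'])
f=grab_frame('wrist');pickle.dump(f,open('pics/w3.pkl','wb'))
cv2.imwrite('pics/w3.png',cv2.resize(f['pixels'][0:260,200:440],(554,600))[:,:,::-1])
E
```

```text
clock: 12.93
eef_pos: [510.3, 199.5, 122.8]
tcp_rot: [3.142, -0.0, -2.535]
contact_force: [0.5, 1.6, 6.0]
opening: 0.127
grasp_force: 109.5
(array([-63.3,   0.8,  16. ]), 'yaw', np.float64(34.78), 'up', np.float64(0.02)) [0.50639729 1.63017451 5.9537895 ] [ 0.09810606 -0.27257962  0.02669905]
```

View pics/w3.png

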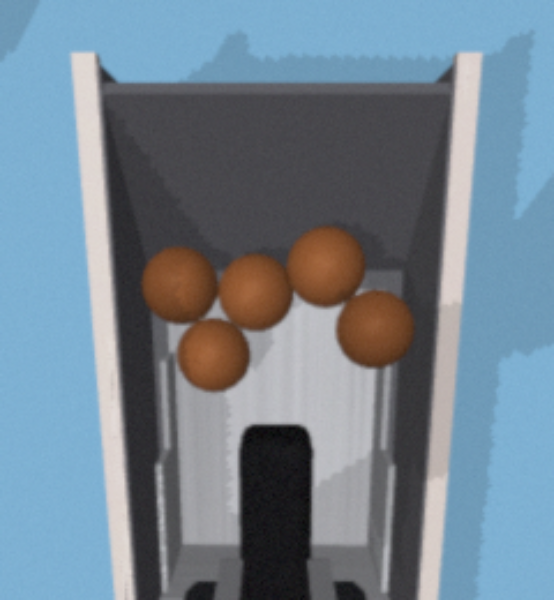

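Wrist view: all five nuts lie at the lip: (180,285), (255,292), (325,265), (213,355), (375,328). Four or so are over the scoop floor. Now advance to the slope foot and scoop up along it with the nose rising.

```bash
python3 - <<'E'
from h import *
from rig import r
A=tcp([-63.3,0.8,16.2],0)
W=[([-68.5,.5,17],0,2),([-85,.5,39],12,8),([-96,.5,54],20,6),([-96,.5,130],22,6)]
for l,u,n in W:
    B=tcp(l,u);rows(A,B,n);A=B
E
```

```text
N 2 row [0.0, 0.0, 0.0, 0.104, -0.006, -0.016] ang 0.0 d [ 5.2 -0.3 -0.8]
N 8 row [0.0, 0.0083, -0.0, -0.0186, -0.0, -0.0347] ang 12.0 d [-4.3 -0.  -6.6]
N 6 row [0.0, 0.0074, -0.0, -0.0015, 0.0, -0.0173] ang 8.0 d [-0.4  0.  -2.6]
N 6 row [-0.0, 0.0019, 0.0, 0.1554, 0.0, -0.4588] ang 2.0 d [ 22.3   0.  -69.2]
```

```bash
python3 -m inch '[[0,0,0,0.1,0,-0.016,1],[0,0,0,0.1,0,-0.016,1],[0,0,0,0,0,0,1],[0,0,0,0,0,0,1]]'
python3 -m inch '[[0,0.0083,0,-0.0186,0,-0.0347,1],[0,0.0083,0,-0.0186,0,-0.0347,1],[0,0.0083,0,-0.0186,0,-0.0347,1],[0,0.0083,0,-0.0186,0,-0.0347,1],[0,0.0083,0,-0.0186,0,-0.0347,1],[0,0.0083,0,-0.0186,0,-0.0347,1],[0,0.0083,0,-0.0186,0,-0.0347,1],[0,0.0083,0,-0.0186,0,-0.0347,1]]'
python3 - <<'E'
from h import *
from rig import r,grab_frame
print(lipnow(r),r.sense()['contact_force'],r.sense()['wrist_torque'])
f=grab_frame('wrist');pickle.dump(f,open('pics/w4.pkl','wb'))
cv2.imwrite('pics/w4.png',cv2.resize(f['pixels'][0:260,200:440],(554,600))[:,:,::-1])
A=cur(r);L=np.linalg.inv(A)
P=cloud(f);m=nuts(f);n,l,s,c=cv2.connectedComponentsWithStats(cv2.erode(m,np.ones((3,3))))
for i in range(1,n):
    if s[i,4]>30:
        q=np.nanmedian(P[l==i],0);p=L[:3,:3]@q+L[:3,3];print(s[i,4],"from lip back,y,z:",(LIP-p).round())
E
```

```text
clock: 13.32
eef_pos: [505.2, 196.3, 122.9]
tcp_rot: [3.141, -0.003, -2.535]
contact_force: [-1.3, 0.6, 0.4]
opening: 0.128
grasp_force: 108.7
clock: 13.98
eef_pos: [508.9, 198.7, 129.2]
tcp_rot: [3.141, -0.213, -2.535]
contact_force: [-0.7, -0.7, -2.3]
opening: 0.136
grasp_force: 108.2
(array([-86. ,   0.9,  38.2]), 'yaw', np.float64(34.78), 'up', np.float64(12.19)) [-0.71300986 -0.74094877 -2.25978488] [ 0.16564562 -0.17733291  0.01574896]
613 from lip back,y,z: [15. 23. 22.]
597 from lip back,y,z: [ 21. -23.  22.]
526 from lip back,y,z: [34.  3. 22.]
713 from lip back,y,z: [75. 20. 22.]
```

View pics/w4.png

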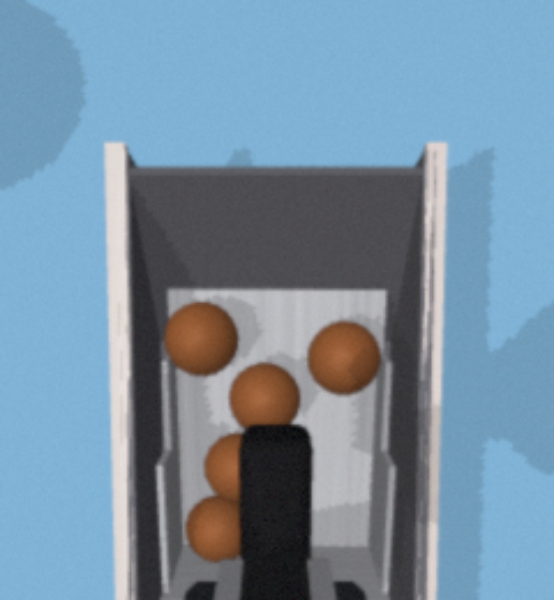

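All five nuts are on the scoop floor: (200,338), (343,357), (265,398), (235,467), (215,528). Tilt on to 20° and lift.

```bash
python3 -m inch '[[0,0.0074,0,0,0,-0.03,1],[0,0.0074,0,0,0,-0.03,1],[0,0.0074,0,0,0,-0.03,1],[0,0.0074,0,0,0,-0.03,1],[0,0.0074,0,0,0,-0.03,1],[0,0.0074,0,0,0,-0.03,1],[0,0,0,0,0,0,1],[0,0,0,0,0,0,1]]'
python3 -m inch '[[0,0,0,0.07,0,-0.2,1],[0,0,0,0.15,0,-0.42,1],[0,0,0,0.15,0,-0.42,1],[0,0,0,0.15,0,-0.42,1],[0,0,0,0.15,0,-0.42,1],[0,0,0,0.15,0,-0.42,1],[0,0,0,0.15,0,-0.42,1],[0,0,0,0.15,0,-0.42,1]]'
python3 -m inch '[[0,0,0,0.15,0,-0.42,1],[0,0,0,0.15,0,-0.42,1],[0,0,0,0.15,0,-0.42,1],[0,0,0,0.15,0,-0.42,1],[0,0,0,0.07,0,-0.2,1],[0,0,0,0,0,0,1],[0,0,0,0,0,0,1]]'
python3 - <<'E'
from h import *
from rig import r,grab_frame
print(lipnow(r),r.sense()['contact_force'],r.sense()['wrist_torque'],r.sense()['qpos'].round(2))
f=grab_frame('wrist');pickle.dump(f,open('pics/w5.pkl','wb'))
A=cur(r);L=np.linalg.inv(A)
P=cloud(f);m=nuts(f);n,l,s,c=cv2.connectedComponentsWithStats(cv2.erode(m,np.ones((3,3))))
for i in range(1,n):
    if s[i,4]>30:
        q=np.nanmedian(P[l==i],0);p=L[:3,:3]@q+L[:3,3];print(s[i],"from lip back,y,z:",(LIP-p).round(),"world",q.round())
E
```

```text
clock: 14.7
eef_pos: [510.5, 199.7, 133.6]
tcp_rot: [3.141, -0.349, -2.534]
contact_force: [0.3, 0.9, -1.9]
opening: 0.126
grasp_force: 108.2
clock: 15.37
eef_pos: [511.3, 200.2, 219.2]
tcp_rot: [-3.142, -0.347, -2.535]
contact_force: [0.1, -0.6, -1.1]
opening: 0.126
grasp_force: 108.2
clock: 15.95
eef_pos: [511.6, 200.4, 267.7]
tcp_rot: [-3.142, -0.348, -2.535]
contact_force: [0.3, 0.2, -1.5]
opening: 0.127
grasp_force: 108.2
(array([-94.3,   0.7, 188.8]), 'yaw', np.float64(34.77), 'up', np.float64(19.92)) [ 0.29300454  0.23856585 -1.51937442] [ 0.20819875 -0.24384023 -0.00287857] [ 0.41  0.4   1.53 -0.07  1.55 -1.75]
[335 174  27  27 550] from lip back,y,z: [ 47. -23.  23.] world [462. 195. 194.]
[ 277  188   26   54 1050] from lip back,y,z: [70. 22. 22.] world [506. 170. 186.]
```

```bash
python3 - <<'E'
from h import *
from rig import r
A=cur(r);B=tcp([22,0,160],20,o=np.array([520.2,-158.2,0]),yaw=0.);print(A[:3,3],B[:3,3]);rows(A,B,24)
E
```

```text
[511.33373512 200.26892592 267.23295374] [ 637.92838642 -158.2         238.81190287]
N 24 row [-0.0027, 0.0, 0.0076, -0.0303, -0.6433, 0.0393] ang 34.8 d [  84.7 -366.7   61. ]
```

```bash
python3 -m inch '[[-0.0008,0,0.0023,-0.009,-0.193,0.012,1],[-0.0016,0,0.0046,-0.018,-0.386,0.024,1],[-0.0027,0,0.0076,-0.03,-0.643,0.039,1],[-0.0027,0,0.0076,-0.03,-0.643,0.039,1],[-0.0027,0,0.0076,-0.03,-0.643,0.039,1],[-0.0027,0,0.0076,-0.03,-0.643,0.039,1],[-0.0027,0,0.0076,-0.03,-0.643,0.039,1],[-0.0027,0,0.0076,-0.03,-0.643,0.039,1]]'
python3 -m inch '[[-0.0027,0,0.0076,-0.03,-0.643,0.039,1],[-0.0027,0,0.0076,-0.03,-0.643,0.039,1],[-0.0027,0,0.0076,-0.03,-0.643,0.039,1],[-0.0027,0,0.0076,-0.03,-0.643,0.039,1],[-0.0027,0,0.0076,-0.03,-0.643,0.039,1],[-0.0027,0,0.0076,-0.03,-0.643,0.039,1],[-0.0027,0,0.0076,-0.03,-0.643,0.039,1],[-0.0027,0,0.0076,-0.03,-0.643,0.039,1]]'
python3 -m inch '[[-0.0027,0,0.0076,-0.03,-0.643,0.039,1],[-0.0027,0,0.0076,-0.03,-0.643,0.039,1],[-0.0027,0,0.0076,-0.03,-0.643,0.039,1],[-0.0027,0,0.0076,-0.03,-0.643,0.039,1],[-0.0027,0,0.0076,-0.03,-0.643,0.039,1],[-0.0027,0,0.0076,-0.03,-0.643,0.039,1],[-0.0016,0,0.0046,-0.018,-0.386,0.024,1],[-0.0013,0,0.004,-0.015,-0.33,0.02,1]]'
python3 -m inch '[[0,0,0,0,0,0,1],[0,0,0,0,0,0,1],[0,0,0,0,0,0,1]]'
python3 - <<'E'
from h import *
from rig import r,grab_frame
C=np.array([520.2,-158.2,0])
print(lipnow(r,C,0.),r.sense()['qpos'].round(2),r.sense()['contact_force'])
f=grab_frame('wrist');P=cloud(f);t=grab_frame('top');s=grab_frame('scene')
X=P.reshape(-1,3);q=X[(abs(X[:,2]-74)<5)&(np.hypot(X[:,0]-520,X[:,1]+158)<60)];print("wrist cup",len(q),q.min(0) if len(q) else 0,q.max(0) if len(q) else 0)
X=cloud(s).reshape(-1,3);q=X[(abs(X[:,2]-74)<4)&(np.hypot(X[:,0]-520,X[:,1]+158)<60)];print("scene cup",len(q),cv2.minEnclosingCircle(q[:,:2].astype(np.float32)) if len(q)>9 else 0)
c=np.hstack([cv2.resize(f['pixels'][0:280,160:480],(400,350)),cv2.resize(t['pixels'][100:275,130:330],(400,350))])
cv2.imwrite('pics/c5.png',c[:,:,::-1])
E
```

```text
clock: 16.67
eef_pos: [570.5, 104.5, 258.9]
tcp_rot: [-3.14, -0.349, -2.713]
contact_force: [0.1, -0.2, -1.4]
opening: 0.129
grasp_force: 108.3
clock: 17.33
eef_pos: [616.2, -15.6, 249.7]
tcp_rot: [-3.139, -0.348, -2.916]
contact_force: [0.3, -0.2, -1.9]
opening: 0.126
grasp_force: 108.3
clock: 18.0
eef_pos: [635.7, -127.9, 242.3]
tcp_rot: [-3.137, -0.347, -3.097]
contact_force: [-0.2, 0.4, -1.6]
opening: 0.126
grasp_force: 108.3
clock: 18.25
eef_pos: [635.7, -125.6, 242.5]
tcp_rot: [-3.138, -0.347, -3.094]
contact_force: [0.0, 0.1, -1.6]
opening: 0.127
grasp_force: 108.3
(array([ 20. ,  27.6, 163.5]), 'yaw', np.float64(2.75), 'up', np.float64(19.88)) [-0.16  0.57  1.31 -0.07  1.6  -1.77] [ 6.18973810e-04  1.05624040e-01 -1.55611733e+00]
wrist cup 674 [ 471.75887212 -205.69317189   69.00204473] [ 560.76012774 -107.17236082   75.50143928]
scene cup 71 ((518.8770751953125, -128.9279327392578), 40.382423400878906)
```

View pics/c5.png

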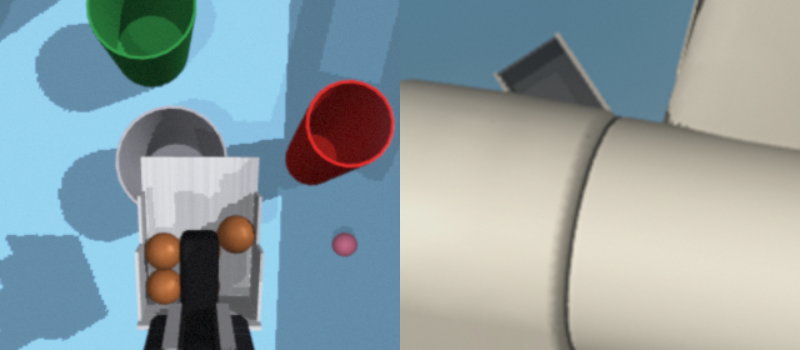

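Three nuts visible in the scoop at (163,250), (163,286), (236,234), the other two presumably under the bar; cup beyond the lip at (172,160). Align to the cup.

```bash
python3 - <<'E'
from h import *
from rig import r
C=np.array([520.5,-157.,0]);A=cur(r)
for l,u,n in[([22,0,140],20,5),([22,0,98],0,8),([20,0,84],-12,8),([18,0,82],-30,8),([18,0,84],-42,6)]:
    B=tcp(l,u,C,0.);rows(A,B,n);A=B
E
```

```text
N 5 row [-0.0013, 0.0001, 0.0029, -0.0767, -0.2527, 0.1754] ang 2.9 d [ -9.  -31.6  22.2]
N 8 row [0.0, -0.0139, 0.0, 0.1476, 0.0, 0.1011] ang 20.0 d [26.   0.  24.4]
N 8 row [0.0, -0.0083, 0.0, 0.1291, 0.0, 0.0044] ang 12.0 d [25.6  0.   3.2]
N 8 row [0.0, -0.0125, 0.0, 0.1825, 0.0, -0.0896] ang 18.0 d [ 38.5   0.  -12.7]
N 6 row [0.0, -0.0111, 0.0, 0.143, 0.0, -0.0963] ang 12.0 d [ 22.6   0.  -12.5]
```

```bash
python3 -m inch '[[-0.0013,0,0.0029,-0.077,-0.253,0.175,1],[-0.0013,0,0.0029,-0.077,-0.253,0.175,1],[-0.0013,0,0.0029,-0.077,-0.253,0.175,1],[-0.0013,0,0.0029,-0.077,-0.253,0.175,1],[-0.0013,0,0.0029,-0.077,-0.253,0.175,1],[0,0,0,0,0,0,1],[0,0,0,0,0,0,1]]'
python3 -m inch '[[0,-0.0139,0,0.148,0,0.101,1],[0,-0.0139,0,0.148,0,0.101,1],[0,-0.0139,0,0.148,0,0.101,1],[0,-0.0139,0,0.148,0,0.101,1],[0,-0.0139,0,0.148,0,0.101,1],[0,-0.0139,0,0.148,0,0.101,1],[0,-0.0139,0,0.148,0,0.101,1],[0,-0.0139,0,0.148,0,0.101,1]]'
python3 -m inch '[[0,0,0,0,0,0,1],[0,0,0,0,0,0,1]]'
python3 - <<'E'
from h import *
from rig import r
C=np.array([520.5,-157.,0]);A=cur(r);print(lipnow(r,C,0.),r.sense()['qpos'].round(2))
for l,u,n in[([20,0,84],-12,8),([18,0,82],-30,8),([18,0,84],-42,6)]:
    B=tcp(l,u,C,0.);rows(A,B,n);A=B
E
```

```text
clock: 18.98
eef_pos: [637.9, -158.6, 218.1]
tcp_rot: [-3.141, -0.348, 3.139]
contact_force: [-0.3, 0.6, -1.6]
opening: 0.132
grasp_force: 108.3
clock: 19.65
eef_pos: [605.3, -157.6, 205.2]
tcp_rot: [-3.141, 0.005, 3.141]
contact_force: [-0.2, 0.3, -2.8]
opening: 0.131
grasp_force: 108.3
clock: 19.82
eef_pos: [605.0, -157.7, 205.3]
tcp_rot: [-3.141, 0.002, 3.14]
contact_force: [-0.4, 0.5, -1.4]
opening: 0.132
grasp_force: 108.3
(array([21.7, -0.7, 98.4]), 'yaw', np.float64(-0.07), 'up', np.float64(-0.1)) [-0.26  0.38  1.66  0.    1.1  -1.83]
N 8 row [-0.0, -0.0083, -0.0, 0.1269, 0.0037, 0.0071] ang 11.9 d [25.1  0.7  3.7]
N 8 row [0.0, -0.0125, 0.0, 0.1825, 0.0, -0.0896] ang 18.0 d [ 38.5   0.  -12.7]
N 6 row [0.0, -0.0111, 0.0, 0.143, 0.0, -0.0963] ang 12.0 d [ 22.6   0.  -12.5]
```

```bash
python3 -m inch '[[0,-0.0083,0,0.127,0.004,0.007,1],[0,-0.0083,0,0.127,0.004,0.007,1],[0,-0.0083,0,0.127,0.004,0.007,1],[0,-0.0083,0,0.127,0.004,0.007,1],[0,-0.0083,0,0.127,0.004,0.007,1],[0,-0.0083,0,0.127,0.004,0.007,1],[0,-0.0083,0,0.127,0.004,0.007,1],[0,-0.0083,0,0.127,0.004,0.007,1]]'
python3 -m inch '[[0,0,0,0,0,0,1],[0,0,0,0,0,0,1],[0,0,0,0,0,0,1],[0,0,0,0,0,0,1],[0,0,0,0,0,0,1],[0,0,0,0,0,0,1]]'
python3 -m inch '[[0,-0.0125,0,0.1825,0,-0.09,1],[0,-0.0125,0,0.1825,0,-0.09,1],[0,-0.0125,0,0.1825,0,-0.09,1],[0,-0.0125,0,0.1825,0,-0.09,1],[0,-0.0125,0,0.1825,0,-0.09,1],[0,-0.0125,0,0.1825,0,-0.09,1],[0,-0.0125,0,0.1825,0,-0.09,1],[0,-0.0125,0,0.1825,0,-0.09,1]]'
python3 -m inch '[[0,-0.011,0,0.143,0,-0.096,1],[0,-0.011,0,0.143,0,-0.096,1],[0,-0.011,0,0.143,0,-0.096,1],[0,-0.011,0,0.143,0,-0.096,1],[0,-0.011,0,0.143,0,-0.096,1],[0,-0.011,0,0.143,0,-0.096,1],[0,0,0,0,0,0,1],[0,0,0,0,0,0,1]]'
python3 -m inch '[[0,0,0,0,0,0,1],[0,0,0,0,0,0,1],[0,0,0,0,0,0,1],[0,0,0,0,0,0,1],[0,0,0,0,0,0,1],[0,0,0,0,0,0,1]]'
python3 - <<'E'
from h import *
from rig import r,grab_frame
C=np.array([520.5,-157.,0]);print(lipnow(r,C,0.),r.sense()['qpos'].round(2))
f=grab_frame('wrist');t=grab_frame('scene')
c=np.hstack([cv2.resize(f['pixels'],(400,250)),cv2.resize(t['pixels'][130:330,160:480],(400,250))])
cv2.imwrite('pics/c6.png',c[:,:,::-1])
E
```

```text
clock: 20.48
eef_pos: [581.2, -157.0, 201.3]
tcp_rot: [-3.141, 0.211, 3.141]
contact_force: [0.5, 0.1, -1.1]
opening: 0.128
grasp_force: 108.4
clock: 20.98
eef_pos: [580.7, -157.0, 200.9]
tcp_rot: [-3.141, 0.211, 3.141]
contact_force: [0.2, -0.8, -1.4]
opening: 0.128
grasp_force: 108.4
clock: 21.65
eef_pos: [539.9, -157.1, 205.6]
tcp_rot: [-3.14, 0.527, 3.141]
contact_force: [0.5, 0.6, -1.1]
opening: 0.129
grasp_force: 108.4
clock: 22.32
eef_pos: [517.0, -152.8, 219.6]
tcp_rot: [-3.138, 0.709, 3.137]
contact_force: [0.5, 0.0, -1.2]
opening: 0.126
grasp_force: 108.5
clock: 22.82
eef_pos: [516.8, -152.6, 219.1]
tcp_rot: [-3.139, 0.708, 3.135]
contact_force: [-0.5, 0.6, -2.1]
opening: 0.125
grasp_force: 108.5
(array([17.9,  4. , 96.9]), 'yaw', np.float64(-0.39), 'up', np.float64(-40.56)) [-0.48  0.03  2.31  1.1   0.33 -3.02]
```

View pics/c6.png

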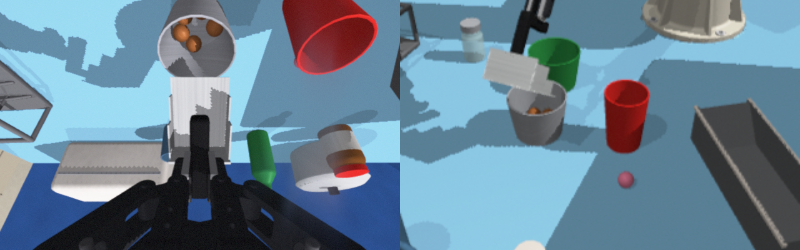

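Nuts lie in the cup (190,35) and the scoop and tub look empty. Tilt back and move the scoop clear; then count the nuts.

```bash
python3 - <<'E'
from h import *
from rig import r
C=np.array([520.5,-157.,0]);A=cur(r)
for l,u,n in[([18,0,110],-30,5),([20,0,125],-12,6),([22,0,140],0,6),([100,0,150],0,6)]:
    B=tcp(l,u,C,0.);rows(A,B,n);A=B
E
```

```text
N 5 row [-0.0004, 0.0117, -0.0004, -0.2184, -0.0343, 0.0126] ang 10.6 d [-27.1  -4.2   3.6]
N 6 row [0.0, 0.0167, 0.0, -0.2709, 0.0, 0.0501] ang 18.0 d [-39.2   0.   12.7]
N 6 row [0.0, 0.0111, 0.0, -0.173, 0.0, -0.0073] ang 12.0 d [-25.9   0.    1.2]
N 6 row [0.0, -0.0, 0.0, -0.52, 0.0, -0.0667] ang 0.0 d [-78.   0. -10.]
```

```bash
python3 -m inch '[[0,0.0117,0,-0.218,-0.034,0.013,1],[0,0.0117,0,-0.218,-0.034,0.013,1],[0,0.0117,0,-0.218,-0.034,0.013,1],[0,0.0117,0,-0.218,-0.034,0.013,1],[0,0.0117,0,-0.218,-0.034,0.013,1],[0,0,0,0,0,0,1],[0,0,0,0,0,0,1]]'
python3 -m inch '[[0,0.0167,0,-0.271,0,0.05,1],[0,0.0167,0,-0.271,0,0.05,1],[0,0.0167,0,-0.271,0,0.05,1],[0,0.0167,0,-0.271,0,0.05,1],[0,0.0167,0,-0.271,0,0.05,1],[0,0.0167,0,-0.271,0,0.05,1],[0,0,0,0,0,0,1]]'
python3 -m inch '[[0,0.0111,0,-0.173,0,-0.0073,1],[0,0.0111,0,-0.173,0,-0.0073,1],[0,0.0111,0,-0.173,0,-0.0073,1],[0,0.0111,0,-0.173,0,-0.0073,1],[0,0.0111,0,-0.173,0,-0.0073,1],[0,0.0111,0,-0.173,0,-0.0073,1],[0,0,0,0,0,0,1],[0,0,0,0,0,0,1]]'
python3 - <<'E'
from h import *
from rig import r,grab_frame
C=np.array([520.5,-157.,0]);print(lipnow(r,C,0.),r.sense()['qpos'].round(2))
f=grab_frame('wrist');pickle.dump(f,open('pics/w7.pkl','wb'));P=cloud(f);m=nuts(f)
n,l,s,c=cv2.connectedComponentsWithStats(cv2.erode(m,np.ones((3,3))))
for i in range(1,n):
    if s[i,4]>20:print(s[i],np.nanmedian(P[l==i],0).round())
B=tcp([-20,-120,150],0,C,np.radians(-45));
# place: original spot: lip at grip(509,-321.3) + 60*nose
g=np.array([509,-321.3,0]);yaw=np.radians(-45);lip=np.array([-60,0,160.])
A=cur(r);B=tcp(lip,0,g,yaw);print(B[:3,3]);C2=A.copy();C2[:3,3]=B[:3,3];rows(A,C2);rows(C2,B)
E
```

```text
clock: 23.5
eef_pos: [539.6, -156.4, 233.9]
tcp_rot: [-3.14, 0.53, 3.136]
contact_force: [-0.2, 0.1, -1.2]
opening: 0.128
grasp_force: 108.4
clock: 24.08
eef_pos: [581.2, -156.5, 242.4]
tcp_rot: [3.141, 0.214, 3.135]
contact_force: [0.2, 0.6, -0.4]
opening: 0.13
grasp_force: 108.4
clock: 24.75
eef_pos: [604.2, -156.6, 245.7]
tcp_rot: [3.141, 0.005, 3.135]
contact_force: [0.2, -0.8, -1.8]
opening: 0.129
grasp_force: 108.4
(array([ 21.3,   0.9, 138.6]), 'yaw', np.float64(-0.39), 'up', np.float64(-0.31)) [-0.26  0.34  1.63  0.    1.17 -1.82]
[315  64  18  20 272] [ 495. -149.   25.]
[294  71  19  20 265] [ 502. -173.   25.]
[331  88  18  18 244] [ 520. -131.   25.]
[289  95  19  19 255] [ 527. -179.   25.]
[306 112  16  11 144] [ 543. -162.   25.]
[564 299  30  10 129] [811. 223.  11.]
[ 589  335   51   60 1845] [830. 207.  96.]
[ 511.12132034 -323.42132034  266.8       ]
N 8 row [0.0, -0.0, 0.0, 0.4572, -0.8366, -0.1073] ang 0.0 d [  91.4 -167.3  -21.5]
N 7 row [0.0001, 0.0002, 0.0354, 0.0, 0.0, 0.0] ang 44.6 d [0. 0. 0.]
```

All five nuts are in the cup. Return the scoop to its original spot.

```bash
python3 -m inch '[[0,0,0,0,-0.6,-0.4,1],[0,0,0,0.3,-0.8,-0.4,1],[0,0,0,0.5,-0.837,-0.05,1],[0,0,0,0.55,-0.837,0,1],[0,0,0,0.55,-0.837,0,1],[0,0,0,0.55,-0.837,0,1],[0,0,0,0.55,-0.837,0,1],[0,0,0,0.55,-0.837,0,1]]'
python3 -m inch '[[0,0,0.035,0,0,0,1],[0,0,0.035,0,0,0,1],[0,0,0.035,0,0,0,1],[0,0,0.035,0,0,0,1],[0,0,0.035,0,0,0,1],[0,0,0.035,0,0,0,1],[0,0,0.035,0,0,0,1],[0,0,0,0,0,0,1]]'
python3 - <<'E'
from h import *
from rig import r
g=np.array([509,-321.3,0]);yaw=np.radians(-45)
A=cur(r);B=tcp(np.array([-60,0,8.]),0,g,yaw);rows(A,B,9)
E
```

```text
clock: 25.47
eef_pos: [513.2, -318.3, 268.5]
tcp_rot: [-3.14, 0.007, 3.134]
contact_force: [-0.1, -0.4, -0.7]
opening: 0.134
grasp_force: 108.4
clock: 26.13
eef_pos: [514.0, -317.4, 268.4]
tcp_rot: [3.138, 0.005, 2.359]
contact_force: [0.3, 0.3, -1.7]
opening: 0.131
grasp_force: 108.4
N 9 row [0.0001, 0.0002, 0.0001, -0.0078, -0.0293, 0.6825] ang 0.4 d [ -1.4  -6.8 153.5]
```

```bash
python3 -m inch '[[0,0.0005,0,-0.008,-0.03,0.5,1],[0,0.0005,0,-0.008,-0.03,0.8,1],[0,0.0005,0,-0.008,-0.03,0.85,1],[0,0,0,-0.008,-0.03,0.85,1],[0,0,0,-0.008,-0.03,0.85,1],[0,0,0,-0.008,-0.03,0.85,1],[0,0,0,-0.008,-0.03,0.8,1],[0,0,0,-0.008,-0.03,0.5,1]]'
python3 -m inch '[[0,0,0,0,0,0.1,1],[0,0,0,0,0,0,1],[0,0,0,0,0,0,1],[0,0,0,0,0,0,1]]'
python3 - <<'E'
from h import *
from rig import r
g=np.array([509,-321.3,0]);yaw=np.radians(-45)
print(lipnow(r,g,yaw),r.sense()['contact_force']);rows(cur(r),tcp(np.array([-60,0,0.3]),0,g,yaw),5)
E
```

```text
clock: 26.8
eef_pos: [510.5, -321.6, 115.1]
tcp_rot: [3.139, -0.003, 2.368]
contact_force: [-0.4, -0.0, -1.8]
opening: 0.128
grasp_force: 108.4
clock: 27.13
eef_pos: [512.8, -322.7, 116.6]
tcp_rot: [3.139, 0.002, 2.365]
contact_force: [-0.1, -0.7, -0.6]
opening: 0.128
grasp_force: 108.4
(array([-59.1,   1.5,   9.7]), 'yaw', np.float64(-44.52), 'up', np.float64(-0.09)) [-0.0551325  -0.70631244 -0.62368354]
N 5 row [0.0002, 0.0001, 0.0005, 0.0056, -0.0138, 0.0761] ang 0.5 d [ 0.7 -1.7  9.5]
```

```bash
python3 -m inch '[[0,0,0,0,0,0.1,1],[0,0,0,0,0,0.1,1],[0,0,0,0,0,0.08,1],[0,0,0,0,0,0.05,1],[0,0,0,0,0,0.03,1],[0,0,0,0,0,0,1],[0,0,0,0,0,0,1],[0,0,0,0,0,0,1]]'
python3 -m inch '[[0,0,0,0,0,0.02,1],[0,0,0,0,0,0,1],[0,0,0,0,0,0,1]]'
```

```text
clock: 27.8
eef_pos: [512.4, -322.0, 107.0]
tcp_rot: [3.138, -0.0, 2.364]
contact_force: [-1.2, 2.7, 4.6]
opening: 0.129
grasp_force: 109.4
clock: 28.05
eef_pos: [512.5, -322.0, 107.0]
tcp_rot: [3.138, 0.0, 2.364]
contact_force: [-1.1, 3.9, 9.4]
opening: 0.135
grasp_force: 110.1
```

Seated (same height as at the grasp). Release and back off upward.

```bash
python3 -m inch '[[0,0,0,0,0,-0.01,0.7],[0,0,0,0,0,0,0.5],[0,0,0,0,0,0,0],[0,0,0,0,0,0,0],[0,0,0,0,0,0,0],[0,0,0,0,0,0,0],[0,0,0,0,0,0,0],[0,0,0,0,0,0,0]]'
python3 -m inch '[[0,0,0,0,0,-0.2,0],[0,0,0,0,0,-0.4,0],[0,0,0,0,0,-0.8,0],[0,0,0,0,0,-0.8,0],[0,0,0,0,0,-0.8,0],[0,0,0,0,0,-0.8,0],[0,0,0,0,0,-0.4,0],[0,0,0,0,0,0,0]]'
python3 - <<'E'
from h import *
from rig import r,grab_frame
f=grab_frame('wrist');P=cloud(f)
m=(P[...,2]>98)&(P[...,2]<116)&(abs(P[...,0]-508)<90)&(abs(P[...,1]+322)<80);Q=P[m];print(len(Q),cv2.minAreaRect(Q[:,:2].astype(np.float32)),np.median(Q[:,2]))
f=grab_frame('scene')
cv2.imwrite('pics/end.png',cv2.resize(f['pixels'],(640,400))[:,:,::-1])
E
```

```text
clock: 28.72
eef_pos: [512.0, -322.2, 106.0]
tcp_rot: [3.139, -0.001, 2.364]
contact_force: [0.3, -0.3, -0.2]
opening: 0.999
grasp_force: 0.0
clock: 29.38
eef_pos: [513.2, -323.3, 214.4]
tcp_rot: [3.138, 0.004, 2.364]
contact_force: [0.2, 0.5, -0.0]
opening: 1.004
grasp_force: 0.0
1557 ((511.653076171875, -320.47271728515625), (15.999160766601562, 74.55699920654297), 44.943294525146484) 107.36152488844206
```

View pics/end.png

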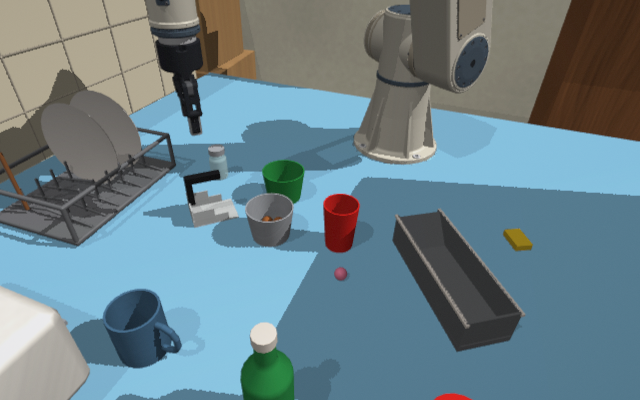

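The scoop stands flat at (210,200) clear of the cup, nuts are in the cup (270,218), the tub is empty, and the tumbler and salt shaker have not moved.

```bash
python3 -c "
from rig import r
print(r.sign_off())"
```

```text
the job is handed in; nothing more can be done
None
```

The job is handed in: all five nuts are in the steel cup, the scoop stands flat back where it started, and the cup, tumbler and salt shaker look unmoved in the last picture; it took about 29 s on the robot's clock, and no verdict was returned.

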